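# Fill the seal stand, then unscrew the paste jar's lid and hold it

## Robot

A 6-joint arm with a two-finger parallel gripper is mounted at the origin on the work surface. World frame = base frame: x ahead of the robot, y to its left, z up, the work surface at z = 0. Lengths are in m, angles in rad, forces in N, time in s.
With the tool pointing down it reaches from about 0.3 to 0.775 m from the base axis. Payload 14.6 kg.
Tool frame: the origin (TCP) lies on the centre line of the jaws, within the pads' length; the fingertips stand 11 mm ahead of it and the grasp point (between the pads) lies 8 mm behind it; y points along the fingers, x is the direction in which the jaws open and shut, and the axes are right-handed (so a half turn about y gives the same grasp; the last joint's range is limited). The gripper opens to 94 mm and grips with 3 to 60 N. Pads are 16 mm wide; open, the fingers measure 119 mm over their backs; the gripper's body (75 mm by 177 mm) begins 78 mm behind the grasp point.
Start: joints at [-1.405, 0.3, 1.521, -0, 1.321, -0.067], TCP at [0.127, -0.535, 0.216] pointing down, gripper open.
Joint ranges: [-3.03, 3.03], [-0.79, 2.21], [0.23, 2.52], [-1.04, 4.18], [0, 3.07], [-2.55, 2.55]. Speed limits (rad/s): [2.22, 2.22, 2.57, 3.14, 3.14, 3.14].

## Interface

Orientations are given as [roll, pitch, yaw] about the fixed x, y, z axes, in that order (R = Rz(yaw) Ry(pitch) Rx(roll)).
In Python, from station import ctrl, imaging gives the robot as it stands. The module is installed in compiled form; this text tells all that it offers.
- The arm moves only by the tool apply_moves, never from a script. Its argument "deltas" is a list of rows, each an object with "dp": the shift along the tool's x, y, z in m, a list of three; "roll": the turn about the tool's y in rad; "grip": the closure, from -1 (fully open) to 1 (shut). In form: [{"dp": [tx, ty, tz], "roll": roll, "grip": grip}, ...]. A call has 1 to 10 rows; each row shifts and turns the commanded pose from where the row before left it, along the tool's axes as they then stand; what a row does not reach is not made up. A row lasts 1/8 s, in which the tool goes at most 62.5 mm and 10.7 degrees, less where a joint would pass 70% of its speed; a pose out of reach is approached as far as the arm can. A call with a gripper value outside its range is refused whole. The fingers move at their own pace and stop on an object; "newtons" is the grip in N (left out, the last holds). Time passes only in rows, so rows that do not move let the fingers close. It gives the time, the measured TCP pose, the force and the opening at its end, in the units of the state.
- ctrl.get_obs(): the state, without advancing time (a new reading comes with each control period).
- imaging.camera(name): name is "scene" or "side" or "wrist"; returns the picture (400x640x3 uint8, blue, green, red); there is no depth.
- imaging.camera_info(name): a dict with "K" (3x3 intrinsics, pixels), "world_from_camera" (4x4, takes a point from camera to world coordinates). Camera axes: x right, y down, z forward; pixel columns grow to the right and rows downward; lengths in m; the calibration is good to about 2 mm. A picture is of the moment at which its call begins: read the wrist's pose just before it. camera_info takes no time and is no camera call; for the wrist camera it gives the pose at the moment of the call.
- ctrl.hand_in(): hands the job in, once; it reports no verdict.
The state is a dict: "time_s": time; "qpos": joint angles; "joint_vel": joint speeds; "tau": joint torques, N m; "ee_pos": TCP position; "eef_rot": TCP orientation; "force": force on the tool from outside, world axes, zero at the start; "moment": the same for the moment, N m; "grip_width": finger opening in m.
Only numpy, scipy, OpenCV 4.12 (cv2) and the standard library are available. Lean on these libraries where they do the work, as an engineer would, in place of code of your own. Each camera call takes 0.05 s, during which the arm holds its last target. There are 200 camera calls.

## Task

Set out for stamping: put the two loose stone seals upright into the empty pockets of the seal stand, right to the bottom, and leave alone the seal that is already in its pocket. Then unscrew (anticlockwise) the tight lid of the white jar, which the aluminium clamp braces only against turning, and stop turning once the thread lets go, before half a turn; lift the lid straight up until its lower rim is about 2 cm clear of the jar's mouth. Finish while still holding the lid there, level over the mouth, with the jar still down in its clamp and nothing else disturbed.

Things in the scene. Friction and masses are not known exactly. Their poses are not given: they have to be found in the camera images.
- seal_a_c (a point): one of three equal brown stone seals: upright round rod, 26 mm across (the last 9 mm at the top taper), 65 mm tall, about 90 g. The point is its centre, half-way up; z along the rod. Two of the three stand loose upright on the shelf, one already stands in a pocket of the stand
- seal_b_c (a point): one of three equal brown stone seals: upright round rod, 26 mm across (the last 9 mm at the top taper), 65 mm tall, about 90 g. The point is its centre, half-way up; z along the rod. Two of the three stand loose upright on the shelf, one already stands in a pocket of the stand
- seal_c_c (a point): one of three equal brown stone seals: upright round rod, 26 mm across (the last 9 mm at the top taper), 65 mm tall, about 90 g. The point is its centre, half-way up; z along the rod. Two of the three stand loose upright on the shelf, one already stands in a pocket of the stand
- pocket_a (a point): round pocket of the wooden seal stand, 31 mm across (2.5 mm slack round a seal), 24 mm deep, flat floor, chamfered. The point is the centre of its mouth, z up; a seated seal has its centre 8.5 mm above it. Three pockets in a straight row along this frame's y, 68 mm apart, one of them already taken (which one and their order vary)
- pocket_b (a point): round pocket of the wooden seal stand, 31 mm across (2.5 mm slack round a seal), 24 mm deep, flat floor, chamfered. The point is the centre of its mouth, z up; a seated seal has its centre 8.5 mm above it. Three pockets in a straight row along this frame's y, 68 mm apart, one of them already taken (which one and their order vary)
- pocket_c (a point): round pocket of the wooden seal stand, 31 mm across (2.5 mm slack round a seal), 24 mm deep, flat floor, chamfered. The point is the centre of its mouth, z up; a seated seal has its centre 8.5 mm above it. Three pockets in a straight row along this frame's y, 68 mm apart, one of them already taken (which one and their order vary)
- lid_c (a point): white ribbed porcelain screw lid, round, 56 mm across, 30 mm tall, 80 g, red index mark on its top towards its own +x. The point is its centre, half-way up; z up. Closed, its lower rim is 26 mm below the jar's mouth, its top 4 mm above. It is tight: a sprung plate in the mouth (about 12 N, follows by up to 3 mm) presses its two inner thread lugs up under ribs; turning takes 0.2 to 0.5 N m
- lid_mark (a point): point at the lid's mid-height, 25 mm from its axis towards the red mark; with the lid closed it lies in the +x direction of the jar's frame
- jar_mouth (a point): centre of the jar's mouth, 84 mm above its underside, axes those of the jar (z up). Beside the closed lid there is free room down to 8 mm below the lid's rim, where the jar's rounded shoulder, a little wider than the lid, begins
- jar: white porcelain jar, 0.5 kg, body 62 mm across; origin at the centre of its underside. Its square foot, 64 mm wide and 18 mm tall, stands loosely (1 mm slack a side) on the clamp's 10 mm base between the jaws, which stop it turning and sliding but not rising
- lid: the lid, origin at the centre of its lower rim, z up. The thread lets go after 60 degrees of anticlockwise turn (seen from above) from closed; the lid then lifts straight off at any turn between about 65 and 130 degrees; beyond 140 the next rib catches. Pulling up before it is free lifts the jar
- clamp: fixed aluminium desk clamp on the shelf, 86 mm x 130 mm (x, y of its frame), jaws 28 mm tall; origin at the centre of its underside
- stand: fixed wooden base of the seal stand, 80 mm x 216 mm x 8 mm; origin at the centre of its underside; the socket blocks on it reach 36 mm above the shelf
- brush_rest: bystander: green glass brush rest, 40 x 110 x 24 mm; origin at the centre of its underside
- dish: bystander: small blue bowl, 64 mm across, 26 mm tall; origin at the centre of its underside
- paperweight: bystander: brass paperweight bar, 28 x 150 mm, 24 mm tall; origin at the centre of its underside
Mind the look-alikes: they are no part of the job. What is shaped like the part that bears seal_c_c but purple or red is not meant. What is shaped like the part that bears seal_b_c but pink or purple is not meant.

How it is judged:
By the outcome, as a careful person would: the job done as asked, in the order asked, and still so for the second after the job is handed in, while the arm keeps its last pose, push and grip.
It also fails if it takes over 64 s, if anything falls off the work surface, if the arm or the gripper's body presses on something with over 40 N, if the wrist force passes 120 N, or if a joint passes its speed limit or range.

## Working session

There is one attempt and no reset: what is moved stays moved. The work goes in short steps, Python scripts to look and compute and a tool call to move; the robot and the scene stay as the last step left them, time stands still between calls to the robot, and variables do not carry over. Pictures are saved under pics/ and viewed, about 8 in all and at most 12, crops included, and the job is handed in when it is done.

Besides the shell and the picture viewer there is one more tool, called after ">>>" as a command line: name --argument value ..., lists and objects as JSON in quotes. apply_moves: Moves the arm, as the interface text tells. Its arguments: {"type":"object","properties":{"deltas":{"type":"array"},"newtons":{"type":"number"}},"required":["deltas"]}

```bash
mkdir -p pics; python3 - <<'E'
from station import ctrl, imaging
import cv2,numpy as np
o=ctrl.get_obs(); print({k:np.round(v,3).tolist() for k,v in o.items()})
for n in("scene","side","wrist"):
    i=imaging.camera_info(n);print(n,np.round(i["K"],1).tolist(),np.round(i["world_from_camera"],3).tolist())
    cv2.imwrite(f"pics/{n}0.png",imaging.camera(n))
E
```

```text
{'time_s': 0.0, 'qpos': [-1.405, 0.3, 1.522, -0.0, 1.321, -0.067], 'joint_vel': [0.0, -0.001, -0.001, 0.0, -0.002, -0.0], 'tau': [0.002, -53.181, -35.273, 0.071, 0.024, -0.0], 'ee_pos': [0.127, -0.535, 0.216], 'eef_rot': [-1.571, 0.001, -1.338], 'force': [-0.237, -0.722, -0.155], 'moment': [0.047, 0.003, 0.018], 'grip_width': 0.094}
scene [[476.2, 0.0, 326.1], [0.0, 476.2, 201.1], [0.0, 0.0, 1.0]] [[0.608, 0.66, -0.442, 1.077], [0.794, -0.512, 0.327, -0.338], [-0.011, -0.55, -0.835, 1.02], [0.0, 0.0, 0.0, 1.0]]
side [[374.2, 0.0, 320.3], [0.0, 374.2, 201.8], [0.0, 0.0, 1.0]] [[-0.752, -0.455, 0.477, 0.102], [-0.659, 0.506, -0.557, 0.609], [0.012, -0.733, -0.68, 0.738], [0.0, 0.0, 0.0, 1.0]]
wrist [[310.3, 0.0, 316.4], [0.0, 310.3, 198.6], [0.0, 0.0, 1.0]] [[0.231, -0.94, -0.251, 0.199], [-0.973, -0.224, -0.059, -0.518], [-0.001, 0.258, -0.966, 0.384], [0.0, 0.0, 0.0, 1.0]]
```

View pics/scene0.png

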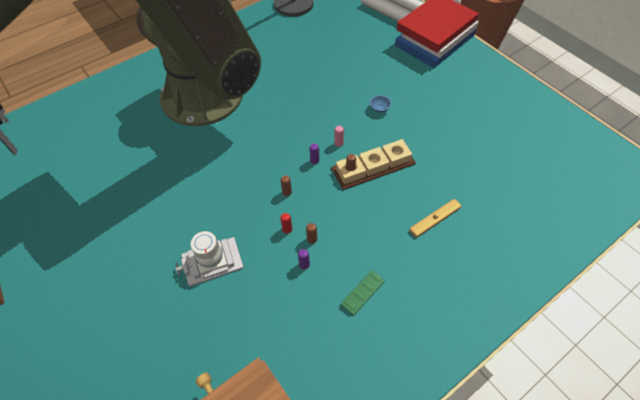

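View pics/side0.png

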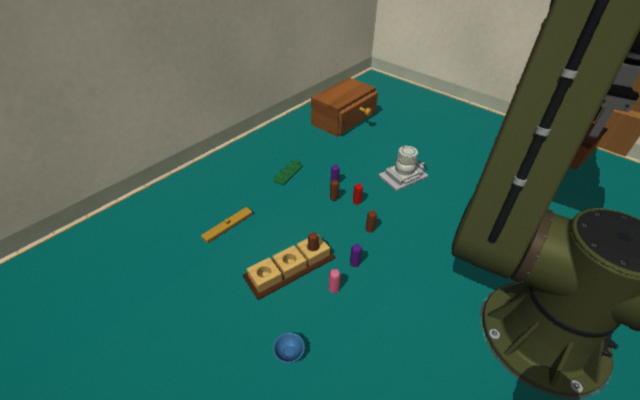

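Scene: brown seals loose at about (286,185) and (312,233), the third seated at (350,160). The look-alikes are red (286,223), purple (304,258) and (314,154), and pink (339,136). The empty pockets are at (374,158) and (397,151), and the jar is at (205,248). The side view agrees: brown (371,221), (334,190), and seated (313,241). I'll enlarge and measure these.

```bash
cat > h.py <<'E'
import cv2,numpy as np
from station import ctrl,imaging
def ray(n,uv,info=None):
    i=info or imaging.camera_info(n);T=np.array(i["world_from_camera"])
    d=T[:3,:3]@np.linalg.inv(i["K"])@np.r_[uv,1.];return T[:3,3],d/np.linalg.norm(d)
def plane(n,uv,z,info=None):
    c,d=ray(n,uv,info);return c+d*(z-c[2])/d[2]
def tri(rays):
    A=sum(np.eye(3)-np.outer(d,d) for c,d in rays);b=sum((np.eye(3)-np.outer(d,d))@c for c,d in rays)
    return np.linalg.solve(A,b)
def blobs(img,f,amin=25):
    hsv=cv2.cvtColor(img,cv2.COLOR_BGR2HSV).astype(int)
    m=f(hsv[...,0],hsv[...,1],hsv[...,2]).astype(np.uint8)
    n,l,s,c=cv2.connectedComponentsWithStats(m)
    return [(c[k].round(1),s[k].tolist()) for k in range(1,n) if s[k][4]>=amin]
E
python3 - <<'E'
from h import *
for n,pts in(("scene",[(286,185),(312,233),(350,162),(286,223),(304,258),(314,154),(339,136)]),("side",[(371,221),(334,191),(313,241),(358,194),(335,172),(356,255),(334,281)])):
    im=cv2.imread(f"pics/{n}0.png");h=cv2.cvtColor(im,cv2.COLOR_BGR2HSV)
    for p in pts: print(n,p,h[p[1],p[0]],plane(n,p,.0325).round(3))
    for b in blobs(im,lambda H,S,V:((H<12)|(H>172))&(S>90)&(V<120)&(V>25)):
        if b[1][4]<900 and 130<b[0][1]<300:print(n,b[0],b[1],plane(n,b[0],.0325).round(3))
for p in [(374,158),(397,151)]: print("pk",plane("scene",p,.036).round(3))
for p in [(289,260),(264,272)]: print("pk",plane("side",p,.036).round(3))
print("lid",plane("scene",(205,241),.098).round(3),plane("side",(406,151),.098).round(3))
a=cv2.resize(cv2.imread("pics/scene0.png")[125:285,170:420],None,fx=3,fy=3,interpolation=2)
b=cv2.resize(cv2.imread("pics/side0.png")[140:300,235:435],None,fx=3,fy=3,interpolation=2)
cv2.imwrite("pics/c1.png",a);cv2.imwrite("pics/c2.png",b)
E
```

```text
scene (286, 185) [  9 122  67] [ 0.452 -0.002  0.032]
scene (312, 233) [  9 133  67] [ 0.605 -0.033  0.032]
scene (350, 162) [  8 120  72] [0.494 0.173 0.032]
scene (286, 223) [179 184  94] [ 0.544 -0.066  0.032]
scene (304, 258) [139 132  83] [ 0.647 -0.086  0.032]
scene (314, 154) [138 119  77] [0.415 0.115 0.032]
scene (339, 136) [172  97 118] [0.406 0.206 0.032]
scene [350.3 163.8] [346, 157, 9, 13, 78] [0.499 0.17  0.032]
scene [372.  174.3] [332, 159, 83, 30, 289] [0.56  0.193 0.033]
scene [285.9 187.1] [281, 179, 10, 16, 106] [ 0.457 -0.006  0.032]
scene [286.3 225.9] [281, 218, 11, 15, 115] [ 0.551 -0.07   0.032]
scene [311.2 235.1] [307, 227, 9, 16, 102] [ 0.609 -0.037  0.032]
side (371, 221) [ 10 164  73] [ 0.449 -0.001  0.032]
side (334, 191) [ 10 157  73] [ 0.598 -0.028  0.032]
side (313, 241) [ 10 169  74] [0.516 0.152 0.033]
side (358, 194) [  1 212 119] [ 0.539 -0.064  0.032]
side (335, 172) [136 158  79] [ 0.651 -0.097  0.032]
side (356, 255) [137 161  84] [0.409 0.116 0.032]
side (334, 281) [173 128 151] [0.4   0.209 0.032]
side [593.1 139.9] [584, 131, 20, 17, 51] [ 0.108 -0.827  0.032]
side [334.  189.2] [331, 180, 8, 20, 114] [ 0.603 -0.034  0.032]
side [354.  195.6] [353, 187, 3, 17, 33] [ 0.543 -0.051  0.032]
side [359.5 196.1] [357, 186, 6, 18, 60] [ 0.53  -0.06   0.032]
side [370.7 220.8] [366, 211, 10, 21, 129] [ 0.45  -0.001  0.032]
side [312.3 240.9] [309, 233, 9, 17, 114] [0.517 0.153 0.032]
side [285.9 279.1] [247, 254, 87, 45, 269] [0.485 0.278 0.032]
pk [0.525 0.23  0.036]
pk [0.544 0.293 0.036]
pk [0.516 0.236 0.036]
pk [0.534 0.299 0.036]
lid [ 0.508 -0.251  0.098] [ 0.508 -0.25   0.098]
```

View pics/c1.png

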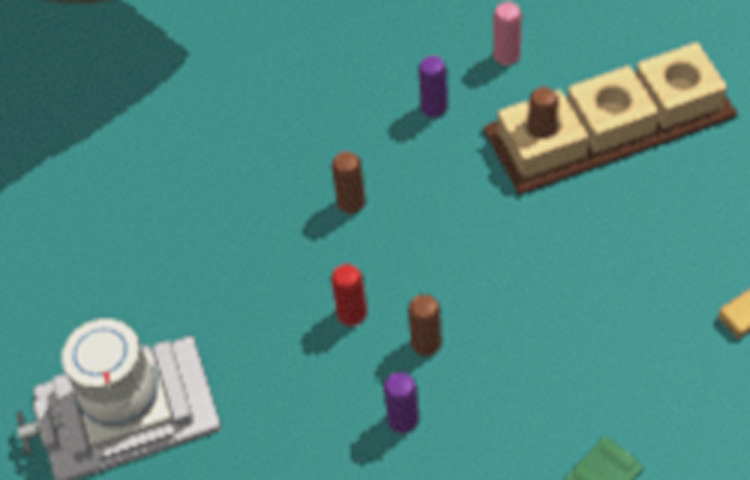

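The crop confirms it: the loose brown seals are at crop (348,182) and (424,325), clear of the red, purple and pink ones. I'll rotate the jaws to be perpendicular to the pocket row (yaw about −17°), then go to a viewpoint over the seals and stand.

>>> apply_moves --deltas '[{"dp": [0,0,0],"roll": -0.174,"grip": -1},{"dp": [0,0,0],"roll": -0.174,"grip": -1},{"dp": [0,0,0],"roll": -0.174,"grip": -1},{"dp": [0,0,0],"roll": -0.174,"grip": -1},{"dp": [0,0,0],"roll": -0.174,"grip": -1},{"dp": [0,0,0],"roll": -0.174,"grip": -1},{"dp": [0.011,0,0.05],"roll": 0,"grip": -1},{"dp": [0.011,0,0.05],"roll": 0,"grip": -1},{"dp": [0.011,0,0.05],"roll": 0,"grip": -1},{"dp": [0.011,0,0.05],"roll": 0,"grip": -1}]' --newtons 25

```text
time_s: 1.4
ee_pos: [0.2274, -0.3549, 0.2163]
eef_rot: [-1.571, -0.0, -0.294]
force: [0.5, 0.1, -0.5]
grip_width: 0.0944
```

>>> apply_moves --deltas '[{"dp": [0.011,0,0.05],"roll": 0,"grip": -1},{"dp": [0.011,0,0.05],"roll": 0,"grip": -1},{"dp": [0.011,0,0.05],"roll": 0,"grip": -1},{"dp": [0.011,0,0.05],"roll": 0,"grip": -1},{"dp": [0.011,0,0.05],"roll": 0,"grip": -1},{"dp": [0.011,0,0.05],"roll": 0,"grip": -1},{"dp": [0.011,0,0.05],"roll": 0,"grip": -1},{"dp": [0.011,0,0.05],"roll": 0,"grip": -1},{"dp": [0.011,0,0.05],"roll": 0,"grip": -1},{"dp": [0.011,0,0.05],"roll": 0,"grip": -1}]'

```text
time_s: 2.65
ee_pos: [0.4777, 0.0919, 0.2164]
eef_rot: [-1.571, 0.0, -0.294]
force: [0.4, -1.2, 0.9]
grip_width: 0.0938
```

>>> apply_moves --deltas '[{"dp": [0.011,0,0.045],"roll": 0,"grip": -1},{"dp": [0,0,0],"roll": 0,"grip": -1}]'

```text
time_s: 2.9
ee_pos: [0.5011, 0.1321, 0.2156]
eef_rot: [-1.571, 0.001, -0.291]
force: [0.1, -0.3, -0.2]
grip_width: 0.0941
```

```bash
python3 - <<'E'
from h import *
import pickle
o=ctrl.get_obs();print(o["time_s"],o["ee_pos"],o["eef_rot"],o["qpos"])
i=imaging.camera_info("wrist");im=imaging.camera("wrist");cv2.imwrite("pics/w1.png",im);pickle.dump(i,open("w1.pkl","wb"))
E
```

```text
2.9 [0.50110926 0.13208506 0.21561992] [-1.57117816e+00  1.13986790e-03 -2.91184622e-01] [1.86945723e-01 2.30495548e-01 1.61064819e+00 1.92392016e-04
 1.30163665e+00 4.78078856e-01]
```

View pics/w1.png

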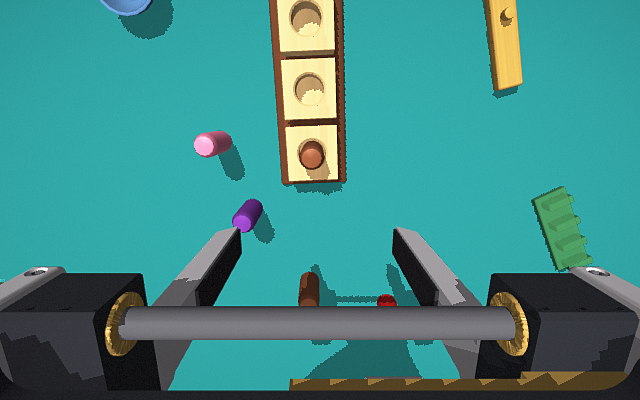

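Wrist view: the seated seal is in the near pocket (312,155), with the empty pockets at about (309,89) and (306,18). Seal 1 is half hidden at (310,290). I'll back off so both loose seals come into clear view.

>>> apply_moves --deltas '[{"dp": [0.0134,0,-0.0444],"roll": 0,"grip": -1},{"dp": [0.0134,0,-0.0444],"roll": 0,"grip": -1},{"dp": [0.0134,0,-0.0444],"roll": 0,"grip": -1},{"dp": [0.0134,0,-0.0444],"roll": 0,"grip": -1},{"dp": [0.0134,0,-0.0444],"roll": 0,"grip": -1},{"dp": [0,0,0],"roll": 0,"grip": -1}]'

```text
time_s: 3.7
ee_pos: [0.4995, -0.1049, 0.2164]
eef_rot: [-1.571, 0.0, -0.298]
force: [0.8, 0.6, -1.1]
grip_width: 0.0937
```

```bash
python3 - <<'E'
from h import *
import pickle
i1=pickle.load(open("w1.pkl","rb"));w1=cv2.imread("pics/w1.png")
o=ctrl.get_obs();print(o["time_s"],o["ee_pos"],o["eef_rot"][2])
i=imaging.camera_info("wrist");im=imaging.camera("wrist");cv2.imwrite("pics/w2.png",im);pickle.dump(i,open("w2.pkl","wb"))
# seals: brown; top disc & base
for b in blobs(im,lambda H,S,V:(H<14)&(S>90)&(V<200)&(V>25),60):
    print("brown",b[0],b[1])
# wood top faces
for nm,img,inf in(("w1",w1,i1),("w2",im,i)):
    hsv=cv2.cvtColor(img,cv2.COLOR_BGR2HSV).astype(int);H,S,V=hsv[...,0],hsv[...,1],hsv[...,2]
    m=((H>14)&(H<35)&(S>40)&(S<150)&(V>215)).astype(np.uint8)*255
    cs,hi=cv2.findContours(m,cv2.RETR_CCOMP,cv2.CHAIN_APPROX_NONE)
    for k,c in enumerate(cs):
        if cv2.contourArea(c)<300: continue
        x,y,w,h=cv2.boundingRect(c);r=cv2.minAreaRect(c)
        p=plane("",r[0],.036,inf)
        print(nm,"hole" if hi[0][k][3]>=0 else "outer",(x,y,w,h),np.round(r[0],1),p.round(4), plane("",cv2.fitEllipse(c)[0],.036,inf).round(4))
E
```

```text
3.7 [ 0.49947551 -0.1049056   0.21643088] -0.29849693692205026
brown [389.1  91.2] [373, 76, 33, 29, 657]
brown [245.2 106. ] [228, 92, 34, 26, 610]
brown [341.1 135.9] [331, 125, 26, 26, 192]
brown [613.5 253.2] [576, 225, 64, 63, 2299]
w1 outer (285, 125, 53, 56) [311.3 152.4] [0.5049 0.1677 0.036 ] [0.5055 0.1676 0.036 ]
w1 outer (281, 58, 55, 62) [308.6  88.3] [0.5217 0.2331 0.036 ] [0.5219 0.2335 0.036 ]
w1 hole (293, 71, 32, 32) [307.2  84.9] [0.5213 0.2368 0.036 ] [0.5215 0.2363 0.036 ]
w1 outer (277, 0, 58, 52) [305.5  24.9] [0.5364 0.2917 0.036 ] [0.5366 0.2916 0.036 ]
```

View pics/w2.png

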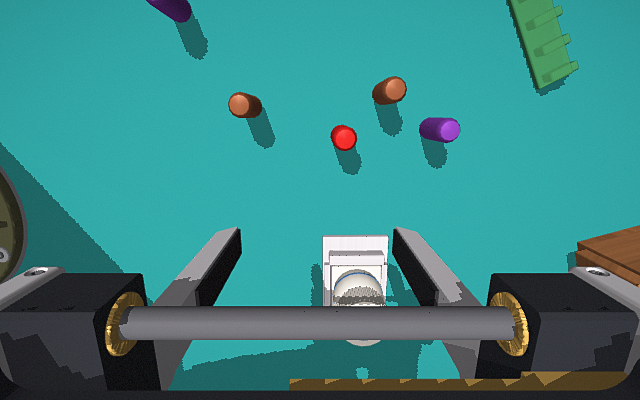

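Wrist view: the brown seal tops are at about (238,104) and (396,90), red at (343,138), purple at (440,130).

```bash
python3 - <<'E'
from h import *
import pickle
i=pickle.load(open("w2.pkl","rb"));im=cv2.imread("pics/w2.png")
hsv=cv2.cvtColor(im,cv2.COLOR_BGR2HSV).astype(int)
for b in((228,92,34,26),(373,76,33,29)):
    x,y,w,h=b;s=hsv[y:y+h,x:x+w];br=(s[...,0]<14)&(s[...,1]>90)
    t=np.percentile(s[...,2][br],[10,50,90]);print(t)
    m=(br&(s[...,2]>(t[0]+t[2])/2)).astype(np.uint8)
    n,l,st,c=cv2.connectedComponentsWithStats(m);k=1+np.argmax(st[1:,4]);print(st[k],c[k]+[x,y],plane("",c[k]+[x,y],.065,i).round(4))
for p in((245.2,106),(389.1,91.2)): print(plane("",p,.033,i).round(4))
for n,pp in(("scene",[(285.5,187.1),(311.2,235.1)]),("side",[(370.7,220.8),(334,189.2)])):
  pass
for a,b in(((285.9,186.2),(370.7,220.8)),((311.5,234.2),(334,190))): print("tri",tri([ray("scene",a),ray("side",b)]).round(4))
E
```

```text
[ 54. 127. 202.]
[  1   1  20  22 339] [238.53687316 103.94100295] [ 4.507e-01 -1.000e-04  6.500e-02]
[ 71.  130.  194.6]
[ 12   1  21  23 351] [394.69230769  88.3019943 ] [ 0.601 -0.031  0.065]
[ 0.4498 -0.0009  0.033 ]
[ 0.6026 -0.0319  0.033 ]
tri [ 0.4519 -0.0033  0.0291]
tri [ 0.6041 -0.0347  0.028 ]
```

>>> apply_moves --deltas '[{"dp": [-0.0257,0,0.0285],"roll": 0,"grip": -1},{"dp": [-0.0257,0,0.0285],"roll": 0,"grip": -1},{"dp": [-0.0256,0,0.0284],"roll": 0,"grip": -1},{"dp": [0,0.045,0],"roll": 0,"grip": -0.5},{"dp": [0,0.045,0],"roll": 0,"grip": -0.3},{"dp": [0,0.044,0],"roll": 0,"grip": -0.3},{"dp": [0,0.03,0],"roll": 0,"grip": -0.3},{"dp": [0,0.012,0],"roll": 0,"grip": -0.3},{"dp": [0,0,0],"roll": 0,"grip": -0.3}]'

```text
time_s: 4.88
ee_pos: [0.4514, 0.0025, 0.0407]
eef_rot: [-1.571, 0.0, -0.294]
force: [0.1, -0.3, 1.4]
grip_width: 0.0609
```

```bash
python3 - <<'E'
from h import *
o=ctrl.get_obs();print(o["time_s"],o["ee_pos"],o["eef_rot"],o["force"],o["grip_width"])
im=imaging.camera("wrist")
cv2.imwrite("pics/w3.png",im[180:400,160:480])
E
```

```text
4.875 [0.45140772 0.00252336 0.04065899] [-1.57083514e+00  3.52217151e-04 -2.93582651e-01] [ 0.06287685 -0.26454899  1.43356048] 0.06085522735409347
```

View pics/w3.png

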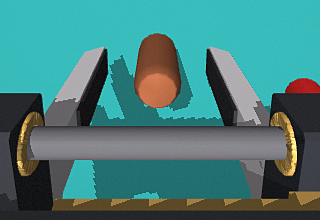

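The seal sits between the pads, its top at full-frame (317,267), clear of red. I'll compute its offset from the TCP.

```bash
cat >> h.py <<'E'
def toolrel(p):
    "world point -> tool x,y,z offset from the TCP"
    from scipy.spatial.transform import Rotation as R
    o=ctrl.get_obs();return R.from_euler("xyz",o["eef_rot"]).as_matrix().T@(np.array(p)-o["ee_pos"])
def sealtop(im,box,z=.065):
    x,y,w,h=box;s=cv2.cvtColor(im,cv2.COLOR_BGR2HSV).astype(int)[y:y+h,x:x+w];br=(s[...,0]<14)&(s[...,1]>90)
    t=np.percentile(s[...,2][br],[10,90]);m=(br&(s[...,2]>t.mean())).astype(np.uint8)
    n,l,st,c=cv2.connectedComponentsWithStats(m);k=1+np.argmax(st[1:,4])
    return st[k].tolist(),c[k]+[x,y],plane("wrist",c[k]+[x,y],z)
E
python3 - <<'E'
from h import *
im=imaging.camera("wrist")
s,c,p=sealtop(im,(290,205,55,90));print(s,c,p,toolrel(p))
for y in(255,262,270,278): p=plane("wrist",(317,y),.065);print(y,p.round(4),toolrel(p).round(4))
E
```

```text
[7, 44, 39, 38, 1100] [315.54545455 268.45454545] [0.45064975 0.00193123 0.065     ] [-0.00121877 -0.02343205 -0.00078979]
255 [0.4535 0.0089 0.065 ] [-0.0005 -0.0234  0.0067]
262 [0.4524 0.0052 0.065 ] [-0.0005 -0.0234  0.0028]
270 [0.4511 0.0009 0.065 ] [-0.0005 -0.0234 -0.0017]
278 [ 0.4498 -0.0035  0.065 ] [-0.0005 -0.0234 -0.0062]
```

>>> apply_moves --deltas '[{"dp": [0,0,0],"roll": 0,"grip": 1},{"dp": [0,0,0],"roll": 0,"grip": 1},{"dp": [0,0,0],"roll": 0,"grip": 1},{"dp": [0,0,0],"roll": 0,"grip": 1},{"dp": [0,-0.03,0],"roll": 0,"grip": 1},{"dp": [0,-0.05,0],"roll": 0,"grip": 1},{"dp": [0,-0.03,0],"roll": 0,"grip": 1}]' --newtons 25

```text
time_s: 5.85
ee_pos: [0.4518, 0.0022, 0.1525]
eef_rot: [-1.57, -0.002, -0.294]
force: [-0.6, -0.3, -1.3]
grip_width: 0.0256
```

>>> apply_moves --deltas '[{"dp": [0,0,0.03],"roll": 0,"grip": 1},{"dp": [0,0,0.045],"roll": 0,"grip": 1},{"dp": [0,0,0.045],"roll": 0,"grip": 1},{"dp": [0,0,0.045],"roll": 0,"grip": 1},{"dp": [0,0,0.045],"roll": 0,"grip": 1},{"dp": [0,0,0.03],"roll": 0,"grip": 1},{"dp": [0,0,0],"roll": 0,"grip": 1},{"dp": [0,0,0],"roll": 0,"grip": 1}]'

```text
time_s: 6.85
ee_pos: [0.5208, 0.2314, 0.1502]
eef_rot: [-1.571, 0.001, -0.294]
force: [-0.8, -0.4, -1.0]
grip_width: 0.0252
```

```bash
python3 - <<'E'
from h import *
import pickle
o=ctrl.get_obs();print(o["time_s"],o["ee_pos"],o["eef_rot"],o["force"],o["grip_width"])
im=imaging.camera("wrist");cv2.imwrite("pics/w4.png",im);pickle.dump(imaging.camera_info("wrist"),open("w4.pkl","wb"))
E
```

```text
6.85 [0.52080726 0.2313965  0.15016193] [-1.57133247e+00  5.41602661e-04 -2.94071869e-01] [-0.77509009 -0.4450791  -0.95368591] 0.025179319950564907
```

View pics/w4.png

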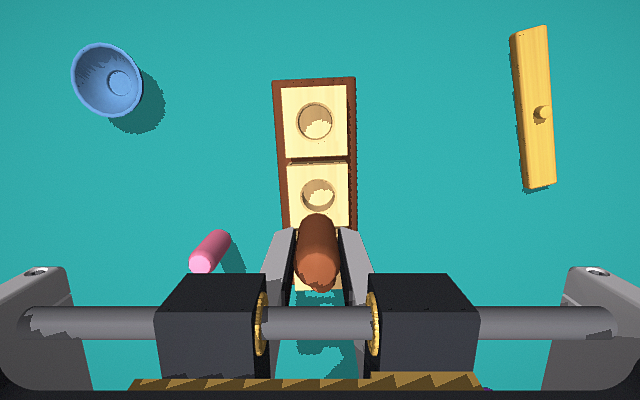

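The held seal is at (317,250). The far pocket's rim is at about (315,120), the middle one's at (318,194). I'll measure the rims.

```bash
python3 - <<'E'
from h import *
import pickle
i=pickle.load(open("w4.pkl","rb"));im=cv2.imread("pics/w4.png")
hsv=cv2.cvtColor(im,cv2.COLOR_BGR2HSV).astype(int)
print("samples rim/hole/top",hsv[120,[285,292,296,298,300,304,310,320,326,332,335,340]].tolist())
V=cv2.cvtColor(im,cv2.COLOR_BGR2GRAY);top=V[92,300]; print(top)
for (x,y,w,h) in((283,90,64,64),(287,167,60,52)):
    s=V[y:y+h,x:x+w]
    # boundary: first deviation from top colour along rays inward from block
    cx,cy=w/2,{64:30.5,52:27}[h];P=[]
    for a in np.linspace(0,2*np.pi,72,endpoint=False):
        for r in np.arange(24,10,-.25):
            u,v=cx+r*np.cos(a),cy+r*np.sin(a)
            if 0<=int(round(v))<h and 0<=int(round(u))<w and s[int(round(v)),int(round(u))]<top-18: P.append((u+x,v+y,r));break
    P=np.array(P,np.float32);e=cv2.fitEllipse(P[:,:2]);c=plane("",e[0],.036,i)
    print(len(P),np.round(e[0],1),np.round(e[1],1),c.round(4),toolrel(c).round(4),"dia mm",[round(1e3*np.linalg.norm(plane("",(e[0][0]-k/2,e[0][1]),.036,i)-plane("",(e[0][0]+k/2,e[0][1]),.036,i)),1) for k in e[1]])
o,d=ray("",(317,258),i)
m=(hsv[...,0]<14)&(hsv[...,1]>90);s=m[215:295,295:342];xs=np.nonzero(s);print("seal cols by row",[ (r+215,np.nonzero(s[r])[0].min()+295,np.nonzero(s[r])[0].max()+295) for r in range(0,80,10) if s[r].any()])
for z in(.174,.1665):
  for p in((317,270),(318,262)): print(z,p,toolrel(plane("",p,z,i)).round(4))
E
```

```text
samples rim/hole/top [[28, 67, 254], [27, 72, 253], [16, 122, 220], [16, 118, 65], [17, 115, 215], [17, 115, 207], [17, 116, 206], [29, 77, 255], [16, 125, 190], [17, 121, 208], [28, 72, 254], [27, 69, 253]]
237Traceback (most recent call last):
  File "<stdin>", line 15, in <module>
cv2.error: OpenCV(4.12.0) /io/opencv/modules/imgproc/src/shapedescr.cpp:356: error: (-215:Assertion failed) n >= 0 && (depth == CV_32F || depth == CV_32S) in function 'fitEllipseNoDirect'
```

```bash
python3 - <<'E'
from h import *
import pickle
i=pickle.load(open("w4.pkl","rb"));im=cv2.imread("pics/w4.png")
hsv=cv2.cvtColor(im,cv2.COLOR_BGR2HSV).astype(int);H,S=hsv[...,0],hsv[...,1]
m=((H<22)&(S>95)).astype(np.uint8)   # pocket wall / chamfer tint
for (x,y,w,h) in((288,95,54,52),(292,172,52,42)):
    P=np.argwhere(m[y:y+h,x:x+w])[:,::-1].astype(np.float32)+[x,y]
    e=cv2.fitEllipse(cv2.convexHull(P.astype(np.float32)));c=plane("",e[0],.036,i)
    print(np.round(e[0],1),np.round(e[1],1),c.round(4),toolrel(c).round(4),[round(1e3*np.linalg.norm(plane("",(e[0][0]-k/2,e[0][1]),.036,i)-plane("",(e[0][0]+k/2,e[0][1]),.036,i)),1) for k in e[1]])
s=((H<14)&(S>90))[215:295,300:340];print([(r+215,np.nonzero(s[r])[0].min()+300,np.nonzero(s[r])[0].max()+300) for r in range(0,80,8) if s[r].any()])
print("top",sealtop(im,(297,215,42,80),.1747)[:2])
for p in((318,271),): print(toolrel(plane("",p,.1747,i)).round(4))
E
```

```text
[314.7 122. ] [38.3 41. ] [0.5388 0.2982 0.036 ] [-0.0023  0.1143  0.0693] [np.float64(33.8), np.float64(36.2)]
[318.1 196.4] [35.6 37. ] [0.5221 0.2324 0.036 ] [0.0009 0.1143 0.0016] [np.float64(33.4), np.float64(34.7)]
[(215, np.int64(308), np.int64(325)), (223, np.int64(301), np.int64(332)), (231, np.int64(300), np.int64(334)), (239, np.int64(300), np.int64(336)), (247, np.int64(300), np.int64(338)), (255, np.int64(300), np.int64(338)), (263, np.int64(300), np.int64(339)), (271, np.int64(300), np.int64(338)), (279, np.int64(300), np.int64(335)), (287, np.int64(311), np.int64(331))]
top ([0, 34, 39, 37, 1016], array([316.24114173, 267.00492126]))
[ 0.     -0.0244 -0.0017]
```

>>> apply_moves --deltas '[{"dp": [-0.0008,0,0.024],"roll": 0,"grip": 1},{"dp": [-0.0008,0,0.024],"roll": 0,"grip": 1},{"dp": [-0.0007,0,0.0217],"roll": 0,"grip": 1},{"dp": [0,0.025,0],"roll": 0,"grip": 1},{"dp": [0,0.025,0],"roll": 0,"grip": 1},{"dp": [0,0.015,0],"roll": 0,"grip": 1},{"dp": [0,0.006,0],"roll": 0,"grip": 1},{"dp": [0,0.006,0],"roll": 0,"grip": 1},{"dp": [0,0,0],"roll": 0,"grip": 1}]'

```text
time_s: 8.02
ee_pos: [0.5392, 0.2993, 0.0736]
eef_rot: [-1.571, -0.0, -0.294]
force: [-0.2, 0.2, -1.3]
grip_width: 0.0253
```

>>> apply_moves --deltas '[{"dp": [0,0.006,0],"roll": 0,"grip": 1},{"dp": [0,0.006,0],"roll": 0,"grip": 1},{"dp": [0,0.006,0],"roll": 0,"grip": 1},{"dp": [0,0,0],"roll": 0,"grip": 1}]'

```text
time_s: 8.52
ee_pos: [0.5388, 0.2992, 0.0548]
eef_rot: [-1.571, 0.001, -0.294]
force: [0.5, -0.4, -0.2]
grip_width: 0.0252
```

>>> apply_moves --deltas '[{"dp": [0,0.0015,0],"roll": 0,"grip": 1},{"dp": [0,0.001,0],"roll": 0,"grip": 1},{"dp": [0,0.0005,0],"roll": 0,"grip": 1}]'

```text
time_s: 8.9
ee_pos: [0.5392, 0.2993, 0.0526]
eef_rot: [-1.571, -0.0, -0.294]
force: [-1.4, -0.5, 2.5]
grip_width: 0.0258
```

>>> apply_moves --deltas '[{"dp": [0,0,0],"roll": 0,"grip": -0.3},{"dp": [0,0,0],"roll": 0,"grip": -0.3},{"dp": [0,-0.02,0],"roll": 0,"grip": -0.3},{"dp": [0,-0.045,0],"roll": 0,"grip": -0.3},{"dp": [0,-0.035,0],"roll": 0,"grip": -0.3},{"dp": [0.0196,0,-0.0374],"roll": 0,"grip": -0.3},{"dp": [0.0196,0,-0.0374],"roll": 0,"grip": -0.3},{"dp": [0.0196,0,-0.0374],"roll": 0,"grip": -0.3},{"dp": [0.0196,0,-0.0374],"roll": 0,"grip": -0.3}]'

```text
time_s: 10.02
ee_pos: [0.5711, 0.1321, 0.1542]
eef_rot: [-1.57, -0.002, -0.294]
force: [0.2, -0.2, -0.3]
grip_width: 0.0611
```

>>> apply_moves --deltas '[{"dp": [0.0196,0,-0.0374],"roll": 0,"grip": -0.3},{"dp": [0.0196,0,-0.0374],"roll": 0,"grip": -0.3},{"dp": [0.0196,0,-0.0374],"roll": 0,"grip": -0.3},{"dp": [0.0194,0,-0.0377],"roll": 0,"grip": -0.3},{"dp": [0,0.03,0],"roll": 0,"grip": -0.3},{"dp": [0,0.02,0],"roll": 0,"grip": -0.3},{"dp": [0,0,0],"roll": 0,"grip": -0.3}]'

```text
time_s: 10.9
ee_pos: [0.6018, -0.0328, 0.1025]
eef_rot: [-1.571, 0.001, -0.294]
force: [-0.8, 0.9, -0.4]
grip_width: 0.0612
```

```bash
python3 - <<'E'
from h import *
o=ctrl.get_obs();print(o["time_s"],o["ee_pos"],o["eef_rot"],o["grip_width"])
im=imaging.camera("wrist");cv2.imwrite("pics/w5.png",im)
for b in blobs(im,lambda H,S,V:(H<14)&(S>90)&(V<230)&(V>25),200): print(b)
E
```

```text
10.9 [ 0.60182013 -0.03276787  0.1025191 ] [-1.57102372e+00  1.22366532e-03 -2.94113547e-01] 0.06115629804773039
(array([138. ,  37.2]), [74, 0, 107, 56, 2283])
(array([317.2, 212.5]), [301, 188, 34, 49, 1340])
(array([267.7, 266.7]), [253, 238, 27, 58, 495])
```

View pics/w5.png

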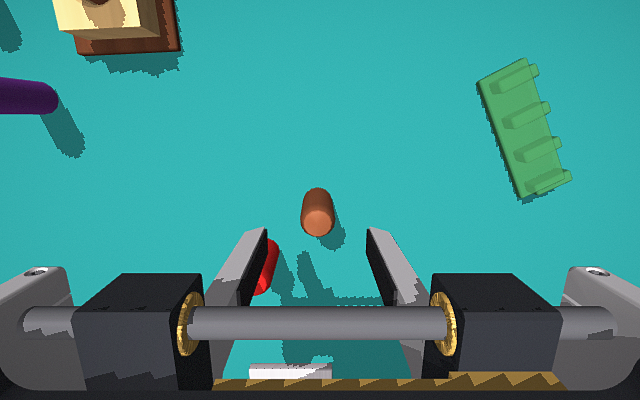

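Seal 2's top is at (317,220), and red (262,265) is about 5 cm back from the finger plane, so it's clear. I'll compute the offset.

```bash
python3 - <<'E'
from h import *
im=cv2.imread("pics/w5.png");s,c,p=sealtop(im,(296,184,44,58));print(s,c,p.round(4),toolrel(p).round(4))
E
```

```text
[7, 24, 29, 28, 601] [316.83860233 222.21797005] [ 0.6027 -0.0302  0.065 ] [-0.0005  0.0386  0.0025]
```

>>> apply_moves --deltas '[{"dp": [0,0.02,0.003],"roll": 0,"grip": -0.3},{"dp": [0,0.03,0],"roll": 0,"grip": -0.3},{"dp": [0,0.012,0],"roll": 0,"grip": -0.3},{"dp": [0,0,0],"roll": 0,"grip": -0.3}]'

```text
time_s: 11.45
ee_pos: [0.6028, -0.0297, 0.04]
eef_rot: [-1.571, 0.001, -0.294]
force: [0.9, -0.9, 0.6]
grip_width: 0.0613
```

```bash
python3 - <<'E'
from h import *
o=ctrl.get_obs();print(o["time_s"],o["ee_pos"],o["force"])
im=imaging.camera("wrist");s,c,p=sealtop(im,(290,205,55,90));print(s,c,p.round(4),toolrel(p).round(4))
E
```

```text
11.45 [ 0.60283319 -0.02969959  0.03998143] [ 0.89110957 -0.89734736  0.60806169]
[8, 44, 39, 38, 1111] [316.46534653 267.82988299] [ 0.6026 -0.0297  0.065 ] [-0.0008 -0.0241 -0.0001]
```

>>> apply_moves --deltas '[{"dp": [0,0,0],"roll": 0,"grip": 1},{"dp": [0,0,0],"roll": 0,"grip": 1},{"dp": [0,0,0],"roll": 0,"grip": 1},{"dp": [0,0,0],"roll": 0,"grip": 1},{"dp": [0,-0.03,0],"roll": 0,"grip": 1},{"dp": [0,-0.05,0],"roll": 0,"grip": 1},{"dp": [0,-0.03,0],"roll": 0,"grip": 1},{"dp": [-0.0219,0,0.0327],"roll": 0,"grip": 1},{"dp": [-0.0219,0,0.0327],"roll": 0,"grip": 1},{"dp": [-0.0219,0,0.0327],"roll": 0,"grip": 1}]'

```text
time_s: 12.75
ee_pos: [0.568, 0.0841, 0.1504]
eef_rot: [-1.571, 0.0, -0.294]
force: [0.4, -0.0, -0.6]
grip_width: 0.0252
```

>>> apply_moves --deltas '[{"dp": [-0.0219,0,0.0327],"roll": 0,"grip": 1},{"dp": [-0.0219,0,0.0327],"roll": 0,"grip": 1},{"dp": [-0.0219,0,0.0327],"roll": 0,"grip": 1},{"dp": [-0.0218,0,0.0326],"roll": 0,"grip": 1},{"dp": [0,0.025,0],"roll": 0,"grip": 1},{"dp": [0,0.025,0],"roll": 0,"grip": 1},{"dp": [0,0.015,0],"roll": 0,"grip": 1},{"dp": [0,0,0],"roll": 0,"grip": 1}]'

```text
time_s: 13.75
ee_pos: [0.5224, 0.2333, 0.0848]
eef_rot: [-1.572, 0.001, -0.294]
force: [-0.4, -0.7, -0.2]
grip_width: 0.0256
```

>>> apply_moves --deltas '[{"dp": [0,0.006,0],"roll": 0,"grip": 1},{"dp": [0,0.006,0],"roll": 0,"grip": 1},{"dp": [0,0.006,0],"roll": 0,"grip": 1},{"dp": [0,0.006,0],"roll": 0,"grip": 1},{"dp": [0,0.006,0],"roll": 0,"grip": 1},{"dp": [0,0.0015,0],"roll": 0,"grip": 1},{"dp": [0,0.001,0],"roll": 0,"grip": 1},{"dp": [0,0,0],"roll": 0,"grip": 1}]'

```text
time_s: 14.75
ee_pos: [0.5228, 0.2335, 0.053]
eef_rot: [-1.571, -0.0, -0.294]
force: [0.1, 0.4, -0.1]
grip_width: 0.0253
```

>>> apply_moves --deltas '[{"dp": [0,0.001,0],"roll": 0,"grip": 1},{"dp": [0,0.0005,0],"roll": 0,"grip": 1}]'

```text
time_s: 15.0
ee_pos: [0.523, 0.2337, 0.0525]
eef_rot: [-1.57, -0.001, -0.294]
force: [-5.6, -1.3, 13.3]
grip_width: 0.0251
```

>>> apply_moves --deltas '[{"dp": [0,0,0],"roll": 0,"grip": -0.3},{"dp": [0,0,0],"roll": 0,"grip": -0.3},{"dp": [0,-0.02,0],"roll": 0,"grip": -0.3},{"dp": [0,-0.05,0],"roll": 0,"grip": -0.3},{"dp": [0,-0.06,0],"roll": 0,"grip": -0.3},{"dp": [0.0097,0,-0.0429],"roll": 0,"grip": -1},{"dp": [0.0097,0,-0.0429],"roll": 0,"grip": -1},{"dp": [0.0097,0,-0.0429],"roll": 0,"grip": -1}]'

```text
time_s: 16.0
ee_pos: [0.513, 0.1007, 0.1815]
eef_rot: [-1.571, -0.0, -0.294]
force: [0.4, -0.7, -0.4]
grip_width: 0.088
```

>>> apply_moves --deltas '[{"dp": [0.0097,0,-0.0429],"roll": 0,"grip": -1},{"dp": [0.0097,0,-0.0429],"roll": 0,"grip": -1},{"dp": [0.0097,0,-0.0429],"roll": 0,"grip": -1},{"dp": [0.0097,0,-0.0429],"roll": 0,"grip": -1},{"dp": [0.0097,0,-0.0429],"roll": 0,"grip": -1},{"dp": [0.0097,0,-0.0429],"roll": 0,"grip": -1},{"dp": [0.0097,0,-0.0429],"roll": 0,"grip": -1},{"dp": [0.0097,0,-0.0429],"roll": 0,"grip": -1},{"dp": [0.0097,0,-0.0429],"roll": 0,"grip": -1},{"dp": [0.0096,0,-0.0422],"roll": 0,"grip": -1}]'

```text
time_s: 17.25
ee_pos: [0.4816, -0.3376, 0.1814]
eef_rot: [-1.571, -0.0, -0.294]
force: [0.2, -0.2, 0.3]
grip_width: 0.0941
```

```bash
python3 - <<'E'
from h import *
import pickle
o=ctrl.get_obs();print(o["time_s"],o["ee_pos"],o["eef_rot"],o["force"])
i=imaging.camera_info("wrist");im=imaging.camera("wrist");pickle.dump(i,open("w6.pkl","wb"));cv2.imwrite("pics/w6raw.png",im)
sc=imaging.camera("scene")
a=cv2.resize(im[0:300,150:490],None,fx=1.4,fy=1.4,interpolation=2);b=cv2.resize(sc[125:195,325:420],None,fx=3,fy=3,interpolation=2)
out=np.zeros((430,780,3),np.uint8);out[:a.shape[0],:a.shape[1]]=a;out[:b.shape[0],480:480+b.shape[1]]=b
cv2.imwrite("pics/w6.png",out)
E
```

```text
17.25 [ 0.48158095 -0.33757894  0.1813729 ] [-1.57076025e+00 -3.59744797e-06 -2.94132025e-01] [ 0.19868331 -0.19654912  0.26938771]
```

View pics/w6.png

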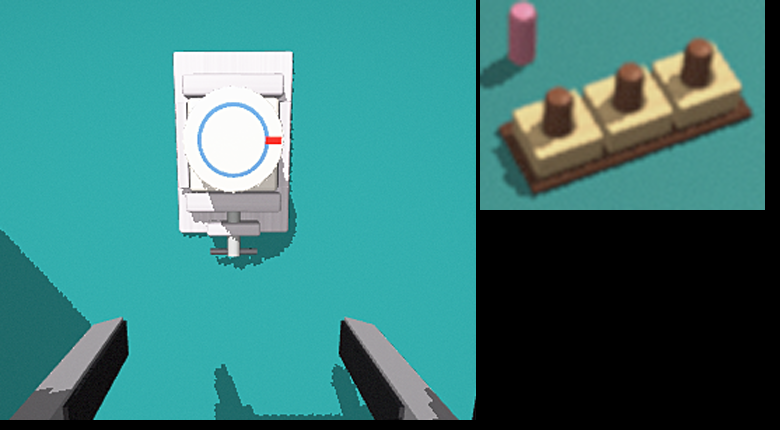

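All three seals stand at equal height in the stand. The lid's ring is centred at full-frame (316,99), with the red mark towards +tool x. Now the lid position.

```bash
python3 - <<'E'
from h import *
import pickle
i=pickle.load(open("w6.pkl","rb"));im=cv2.imread("pics/w6raw.png")
h=cv2.cvtColor(im,cv2.COLOR_BGR2HSV).astype(int);H,S,V=h[...,0],h[...,1],h[...,2]
m=((H>97)&(H<125)&(S>60)&(V>120));m[150:]=0;P=np.argwhere(m)[:,::-1].astype(np.float32)
e=cv2.fitEllipse(cv2.convexHull(P));c=plane("",e[0],.098,i);print(len(P),e,c.round(4),toolrel(c).round(4))
r=((H<8)|(H>172))&(S>150);r[150:]=0;r[:,:300]=0;r[:,400:]=0;q=np.argwhere(r)[:,::-1].mean(0);p=plane("",q,.098,i);print("mark",q,p.round(4),toolrel(p).round(4),np.degrees(np.arctan2(*(p-c)[1::-1])))
E
```

```text
439 ((316.1363525390625, 99.35272979736328), (51.06852340698242, 53.56326675415039), 178.3219757080078) [ 0.5058 -0.2541  0.098 ] [-0.0012  0.0829  0.0888]
mark [345. 100.] [ 0.527 -0.261  0.098] [0.0211 0.0829 0.0884] -18.04032115751292
```

>>> apply_moves --deltas '[{"dp": [-0.0002,0,0.03],"roll": 0,"grip": -1},{"dp": [-0.0002,0,0.03],"roll": 0,"grip": -1},{"dp": [-0.0001,0,0.03],"roll": 0,"grip": -1},{"dp": [0,0.03,0],"roll": 0,"grip": -1},{"dp": [0,0.03,0],"roll": 0,"grip": -1},{"dp": [0,0,0],"roll": 0,"grip": -1}]'

```text
time_s: 18.1
ee_pos: [0.5067, -0.2488, 0.1198]
eef_rot: [-1.57, 0.004, -0.294]
force: [0.2, 0.3, 0.8]
grip_width: 0.0943
```

```bash
python3 - <<'E'
from h import *
o=ctrl.get_obs();print(o["time_s"],o["ee_pos"],o["eef_rot"],o["force"])
i=imaging.camera_info("wrist");im=imaging.camera("wrist");cv2.imwrite("pics/w7.png",im)
h=cv2.cvtColor(im,cv2.COLOR_BGR2HSV).astype(int);H,S,V=h[...,0],h[...,1],h[...,2]
m=((H>97)&(H<125)&(S>60)&(V>120)).astype(np.uint8);m[:,:240]=0;m[:,400:]=0
P=np.argwhere(m)[:,::-1].astype(np.float32);print(len(P),P.min(0),P.max(0))
e=cv2.fitEllipse(cv2.convexHull(P));c=plane("",e[0],.098,i);print(e,c.round(4),toolrel(c).round(4))
E
```

```text
18.1 [ 0.50670409 -0.24881024  0.11981162] [-1.56986963  0.00362698 -0.2936042 ] [0.21682949 0.30881182 0.76360431]
684 [281. 179.] [356. 270.]
((318.73956298828125, 223.60626220703125), (76.65467834472656, 90.82135009765625), 178.86541748046875) [ 0.5094 -0.2418  0.098 ] [-0.0002  0.0235  0.0078]
```

View pics/w7.png

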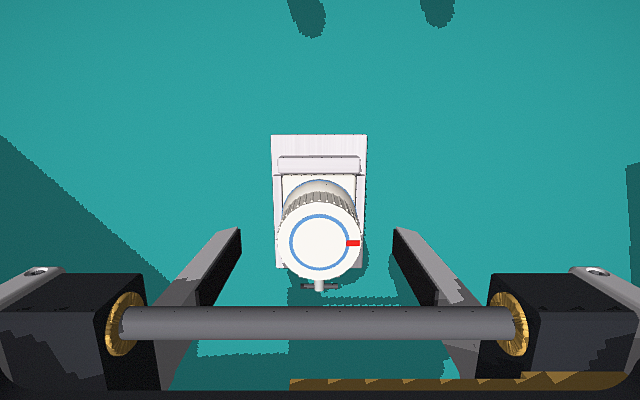

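The ring is at about (318.5,242). The fit was polluted by the ribs' shading higher up, so I'll redo it on rows 205 and below.

```bash
python3 - <<'E'
from h import *
i=imaging.camera_info("wrist");im=cv2.imread("pics/w7.png")
h=cv2.cvtColor(im,cv2.COLOR_BGR2HSV).astype(int);H,S,V=h[...,0],h[...,1],h[...,2]
m=((H>97)&(H<125)&(S>60)&(V>120)).astype(np.uint8);m[:,:285]=0;m[:,353:]=0;m[:208]=0;m[274:]=0
P=np.argwhere(m)[:,::-1].astype(np.float32);e=cv2.fitEllipse(cv2.convexHull(P));c=plane("",e[0],.098,i);print(e,c.round(4),toolrel(c).round(4))
E
```

```text
((318.8608703613281, 241.7761993408203), (56.149497985839844, 60.13972091674805), 90.57781982421875) [ 0.5065 -0.2552  0.098 ] [ 0.0008  0.0235 -0.0059]
```

>>> apply_moves --deltas '[{"dp": [0.0006,0,-0.0055],"roll": 0,"grip": -1},{"dp": [0,0.02,0],"roll": 0,"grip": -1},{"dp": [0,0.02,0],"roll": 0,"grip": -1},{"dp": [0,0,0],"roll": 0,"grip": -1},{"dp": [0,0,0],"roll": 0,"grip": -1}]'

```text
time_s: 18.77
ee_pos: [0.507, -0.2557, 0.0829]
eef_rot: [-1.571, -0.002, -0.294]
force: [0.2, 0.1, -0.7]
grip_width: 0.0941
```

```bash
python3 - <<'E'
from h import *
o=ctrl.get_obs();print(o["time_s"],o["ee_pos"],o["eef_rot"],o["force"],o["moment"])
i=imaging.camera_info("wrist");im=imaging.camera("wrist");cv2.imwrite("pics/w8.png",im)
h=cv2.cvtColor(im,cv2.COLOR_BGR2HSV).astype(int);H,S,V=h[...,0],h[...,1],h[...,2]
m=((H>97)&(H<125)&(S>60)&(V>120)).astype(np.uint8);m[:,:270]=0;m[:,365:]=0;m[:225]=0;m[306:]=0
n,l,s,cc=cv2.connectedComponentsWithStats(m);k=1+np.argmax(s[1:,4]);print(s[k])
P=np.argwhere(l==k)[:,::-1].astype(np.float32);e=cv2.fitEllipse(cv2.convexHull(P));c=plane("",e[0],.098,i);print(e,c.round(4),toolrel(c).round(4))
E
```

```text
18.775 [ 0.50698208 -0.25572507  0.08286602] [-1.57120646 -0.00176159 -0.29416672] [ 0.24510073  0.10644014 -0.66275408] [-0.04072836 -0.02807993 -0.00262464]
[278 225  74  67 814]
((314.9902648925781, 257.2814636230469), (67.72227478027344, 73.94939422607422), 90.81050872802734) [ 0.5059 -0.2539  0.098 ] [-0.0016 -0.0151  0.0014]
```

>>> apply_moves --deltas '[{"dp": [-0.0007,0.003,0.0005],"roll": 0,"grip": -1},{"dp": [0,0,0],"roll": 0,"grip": 0.2},{"dp": [0,0,0],"roll": 0,"grip": 0.2},{"dp": [0,0,0],"roll": 0,"grip": 0.5},{"dp": [0,0,0],"roll": 0,"grip": 0.5}]' --newtons 20

```text
time_s: 19.45
ee_pos: [0.506, -0.2546, 0.0785]
eef_rot: [-1.571, -0.0, -0.294]
force: [0.3, -0.9, -0.5]
grip_width: 0.0577
```

>>> apply_moves --deltas '[{"dp": [0,0,0],"roll": 0,"grip": 1},{"dp": [0,0,0],"roll": 0,"grip": 1},{"dp": [0,0,0],"roll": 0,"grip": 1}]' --newtons 50

```text
time_s: 19.82
ee_pos: [0.5062, -0.2547, 0.0786]
eef_rot: [-1.571, -0.001, -0.294]
force: [3.0, -0.7, 0.2]
grip_width: 0.0545
```

```bash
python3 - <<'E'
from h import *
o=ctrl.get_obs();print(o["time_s"],o["ee_pos"],o["eef_rot"],o["force"],o["moment"],o["grip_width"])
E
```

```text
19.825 [ 0.50620291 -0.2546588   0.07860379] [-1.57091422e+00 -7.13880877e-04 -2.93949015e-01] [ 3.00693853 -0.72505348  0.24858289] [-0.25309935 -0.73433772  0.04652723] 0.05451648206580106
```

Held. Starting the turn: 20° first, anticlockwise (yaw up, roll negative).

>>> apply_moves --deltas '[{"dp": [0,0,0],"roll": -0.0873,"grip": 1},{"dp": [0,0,0],"roll": -0.0873,"grip": 1},{"dp": [0,0,0],"roll": -0.0873,"grip": 1},{"dp": [0,0,0],"roll": -0.0873,"grip": 1}]'

```text
time_s: 20.32
ee_pos: [0.5057, -0.2545, 0.0785]
eef_rot: [-1.571, 0.001, 0.058]
force: [1.3, -0.4, 1.6]
grip_width: 0.0544
```

```bash
python3 - <<'E'
from h import *
o=ctrl.get_obs();print(o["time_s"],o["ee_pos"],o["eef_rot"],o["force"],o["moment"],o["grip_width"])
i=imaging.camera_info("wrist");im=imaging.camera("wrist");cv2.imwrite("pics/w9.png",im)
cv2.imwrite("pics/w9c.png",cv2.resize(im[170:320,200:440],None,fx=2.5,fy=2.5))
E
```

```text
20.325 [ 0.50572721 -0.25453146  0.07845502] [-1.57052186e+00  5.48337723e-04  5.77735723e-02] [ 1.27487211 -0.35146047  1.64161581] [-0.13882367 -0.07806524 -0.17543238] 0.054436530496857316
```

View pics/w9c.png

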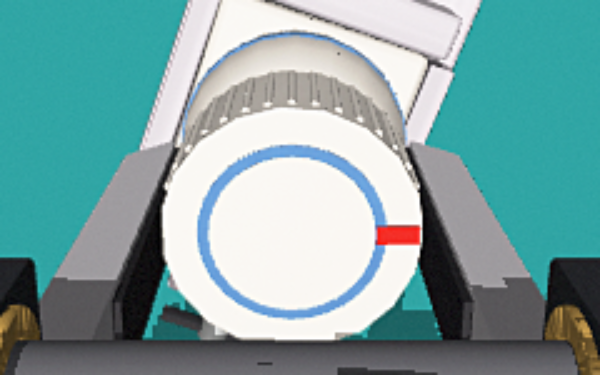

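The lid follows the jaws (mark still along tool x) while the clamp rotates in view: about 20° turned, no slip. Continuing to about 84°.

>>> apply_moves --deltas '[{"dp": [0,0,0],"roll": -0.112,"grip": 1},{"dp": [0,0,0],"roll": -0.112,"grip": 1},{"dp": [0,0,0],"roll": -0.112,"grip": 1},{"dp": [0,0,0],"roll": -0.112,"grip": 1},{"dp": [0,0,0],"roll": -0.112,"grip": 1},{"dp": [0,0,0],"roll": -0.112,"grip": 1},{"dp": [0,0,0],"roll": -0.112,"grip": 1},{"dp": [0,0,0],"roll": -0.112,"grip": 1},{"dp": [0,0,0],"roll": -0.112,"grip": 1},{"dp": [0,0,0],"roll": -0.112,"grip": 1}]'

```text
time_s: 21.62
ee_pos: [0.5062, -0.2548, 0.0793]
eef_rot: [-1.572, 0.0, 1.177]
force: [-0.1, 0.5, 8.3]
grip_width: 0.0542
```

```bash
cat >> h.py <<'E'
def mark():
    o=ctrl.get_obs();print(o["time_s"],o["ee_pos"],np.round(o["eef_rot"],3),o["force"].round(2),o["moment"].round(3),o["grip_width"],o["qpos"][5])
    im=imaging.camera("wrist");h=cv2.cvtColor(im,cv2.COLOR_BGR2HSV).astype(int);H,S,V=h[...,0],h[...,1],h[...,2]
    r=((H<6)|(H>174))&(S>170)&(V>120);r[:,:240]=0;r[:,400:]=0;r[:200]=0;r[305:]=0;P=np.argwhere(r)[:,::-1];print("mark",len(P),P.mean(0));return im
E
python3 -c "
from h import *
mark()"
```

```text
21.625 [ 0.50623972 -0.25476274  0.07929657] [-1.572  0.     1.177] [-0.14  0.46  8.26] [ 0.061 -0.083 -0.026] 0.054176072430985045 -1.7081927055976505
mark 119 [359. 264.]
```

The mark is unchanged in tool view, so the full 84° was turned without slipping. Torque is gone and the spring pushes up at about 8 N, so the thread is free. Lifting gently.

>>> apply_moves --deltas '[{"dp": [0,-0.003,0],"roll": 0,"grip": 1},{"dp": [0,-0.003,0],"roll": 0,"grip": 1},{"dp": [0,0,0],"roll": 0,"grip": 1}]'

```text
time_s: 22.05
ee_pos: [0.5058, -0.2545, 0.0844]
eef_rot: [-1.57, -0.0, 1.175]
force: [0.0, -0.2, -0.7]
grip_width: 0.0542
```

>>> apply_moves --deltas '[{"dp": [0,-0.007,0],"roll": 0,"grip": 1},{"dp": [0,-0.008,0],"roll": 0,"grip": 1},{"dp": [0,-0.008,0],"roll": 0,"grip": 1},{"dp": [0,-0.008,0],"roll": 0,"grip": 1},{"dp": [0,-0.009,0],"roll": 0,"grip": 1},{"dp": [0,0,0],"roll": 0,"grip": 1},{"dp": [0,0,0],"roll": 0,"grip": 1}]'

```text
time_s: 22.92
ee_pos: [0.5058, -0.2545, 0.1242]
eef_rot: [-1.57, -0.0, 1.175]
force: [-0.8, 0.0, -1.1]
grip_width: 0.0544
```

```bash
python3 -c "
from h import *
mark()
a=imaging.camera('scene')[190:300,150:280];b=imaging.camera('side')[110:200,360:460]
a=cv2.resize(a,(390,330),interpolation=2);b=cv2.resize(b,(366,330),interpolation=2)
cv2.imwrite('pics/fin.png',np.hstack([a,b]))"
```

```text
22.925 [ 0.50584111 -0.25449326  0.12423602] [-1.57  -0.     1.175] [-0.84  0.03 -1.07] [ 0.045 -0.147 -0.036] 0.05436011113603436 -1.7060193171418943
mark 119 [359. 264.]
```

View pics/fin.png

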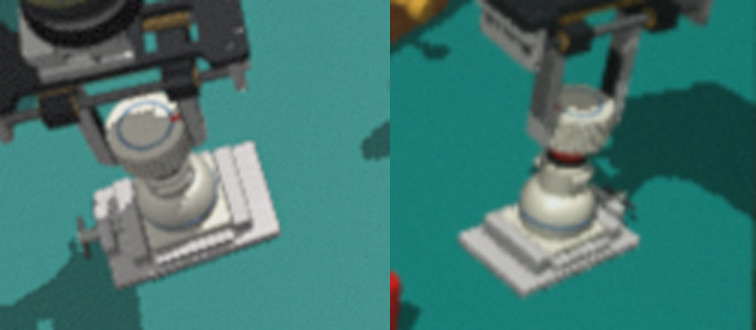

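Both views show the lid level above the mouth and the jar still down in the clamp, with a gap of about 2 cm. Handing in.

```bash
python3 -c "
from h import *
print(ctrl.hand_in())"
```

```text
the job is handed in; nothing more can be done
None
```

The job is done and handed in at about 23 s of the 64 s allowed. Both loose brown seals are in the empty pockets. The white jar's lid is unscrewed and held level over its mouth.

- **Seals:** I pushed each one down until it touched the pocket floor, and the middle one peaked at about 13 N. A scene crop afterwards showed all three seals upright at equal height. I did not touch the seal that was already in its pocket.
- **Lid turn:** I turned the lid about 84° anticlockwise. The red mark stayed fixed relative to the jaws, so the lid did not slip. The torque then dropped to near zero and the spring pushed up at about 8 N, which fits the thread having let go.
- **Lid lift:** After the first 6 mm of lift the force was about the lid's own weight, so the jar was not coming up with it. The rim is now about 19.7 mm above the mouth, worked out from the arm's height.
- **Last look:** The scene and side views show the jar seated in its clamp and the lid level above it. I did not check the bystanders and look-alikes again at the end, but nothing I saw or felt suggested contact with them.
- **Disagreements:** The position estimates for the lid differed by 2–4 mm between views. I corrected from the close wrist view, and side forces while gripping stayed at about 3 N or less. The fingers read 54.4 mm on the nominally 56 mm lid, and they also read slightly low on the seals.

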